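Slide the drip pan under the air-can shock

TASK

On the drain rack, slide the drip pan sideways along the board, gently and without lifting or tipping it, until it stands wholly inside the ring marked beneath the hanging shock with the fat air can. Leave it flat on the board with its handle still pointing out to the front under the ledge, let go of it, and do not disturb the other things on the bench.

Things in the scene. Friction and masses are not known exactly. Their poses are not given: they have to be found in the camera images.
- rack: Fixed drain rack. Origin at bench level (z=0) below the middle ring's centre; x points away from its front and from the robot (turned up to 0.16 rad), y left along the rack. Flat lipless aluminium board, top at 12 mm, x -105 to 205, y -300 to 300 mm. Three ring marks, only printed, at x=0, y=-165, 0, 165 mm: inner radius 70, outer 75 mm. Posts and side arms stand at y=+-285 mm.
- ledge_edge (a point): Middle of the front lower edge of the steel parts ledge over the pan's handle, 152 mm above the bench. The ledge runs the rack's whole width, 60 mm deep (rack x -135 to -75 mm), its top 166 mm up, parts on it to 174 mm. A gripper pointing straight down hits it: reach in from the front with the tool leaning back 25 to 40 degrees, fingers pointing down and under the ledge.
- rail_mid (a point): Middle of the round hanging rail, 18 mm thick, along the rack's y, 300 mm above the bench, over the ring line. Three fixed parts hang from it, one over each ring, in any order; their lower ends are 127 mm above the bench.
- drip_pan: Round open steel pan, loose, about 0.4 to 0.7 kg, starting inside the ring under the slim shaft. Origin: centre of its underside, on the board's top; z up. Foot radius 55 mm, rim radius 60, height 50, wall 4 mm. A straight level handle runs along its own -x from the wall to 174 mm from the origin, 22 mm wide (y), 12 mm thick. At the start it points to the rack's front within 0.2 rad.
- pan_grip (a point): Point on the pan's handle, good to pinch across its width: 155 mm from the pan's origin along its -x, at the handle's mid-height, 42 mm above the pan's underside (54 mm above the bench). About the last 38 mm of the handle sticks out from under the ledge. Axes as the pan's.
- air_can_shock: Fixed: the hanging shock with the fat black air can, 72 mm dia and 140 mm long, much the fattest of the three hanging parts. Its origin is on the board's top face at the centre of the ring beneath it (the place the pan must go to); axes parallel to the rack's.
- slim_shaft: Fixed: the hanging slim damper shaft, 16 to 24 mm dia and 140 mm long. Origin on the board's top face at the centre of the ring beneath it, where the pan starts; axes parallel to the rack's.
- frame_link: Fixed: the hanging flat aluminium frame link, a plate frame 54 mm wide and 120 mm high, 8 mm thick. Origin on the board's top face at the centre of the ring beneath it; axes parallel to the rack's.
- squeeze_bottle_a: Bystander: tall amber squeeze bottle, 60 mm dia, 195 mm high, on the bench left of the rack. Origin: centre of its underside.
- squeeze_bottle_b: Bystander: white squeeze bottle, 54 mm dia, 166 mm high, on the bench left of the rack. Origin: centre of its underside.
- measuring_jug: Bystander: grey measuring jug, 90 mm dia, 110 mm high, on the bench right of the rack. Origin: centre of its underside.
- grease_tub: Bystander: white grease tub, 54 mm dia, 50 mm high, on the strip of the board beyond the rings (about 125 mm beyond the ring line). Origin: centre of its underside.
- clamp_block: Bystander: aluminium clamp block, 30 x 100 x 35 mm, on the same strip of the board beyond the rings. Origin: centre of its underside.
- spare_sleeve: Bystander: black spare shock sleeve standing on the bench right of the rack, 56 mm dia, 95 mm high. Origin: centre of its underside.
- screwdriver: Bystander: screwdriver, 180 mm long, lying on the bench to the left, nearer the robot than the rack. Origin: at its middle.

How it is judged:
By the outcome, as a careful person would: the job done as asked, in the order asked, and still so for the second after the job is handed in, with the robot touching nothing.
It also fails if it takes over 48 s, if anything falls off the work surface, if the arm or the gripper's body presses on something with over 40 N, if the wrist force passes 120 N, or if a joint passes its speed limit or range.

ROBOT

A 6-joint arm with a two-finger parallel gripper is mounted at the origin on the work surface. World frame = base frame: x ahead of the robot, y to its left, z up, the work surface at z = 0. Lengths are in m, angles in rad, forces in N, time in s.
With the tool pointing down it reaches from about 0.25 to 0.8 m from the base axis. Payload 8.5 kg.
Tool frame: the origin (TCP) lies between the finger pads; the fingertips stand 19 mm ahead of it and the grasp point (between the pads) is the TCP (tips_ahead is the z of the fingertips in the tool frame, in m); z points along the fingers, y is the line along which they close (so a half turn about z gives the same grasp; the last joint's range is limited). The gripper opens to 85 mm and grips with 20 to 120 N. Pads are 22 mm wide; open, the fingers measure 114 mm over their backs; the gripper's body (76 mm by 85 mm) begins 54 mm behind the grasp point. The pads swing forward as they close: fully open they stand 13 mm farther back than shut.
Start: joints at [1.259, 0.238, -0.013, 1.319, 0, 1.571], TCP at [0.161, 0.5, 0.25] pointing down, gripper open.
Joint ranges: [-2.66, 2.66], [-1.03, 1.9], [-1.14, 1.46], [-1.82, 2.27], [-1.45, 1.34], [-3.14, 3.14]. Speed limits (rad/s): [2.22, 2.22, 2.79, 3.14, 3.14, 3.14].

INTERFACE

Orientations are given as a rotation vector (axis times angle).
In Python, from station import get_obs, read_camera, job_done, search_frame, tips_ahead gives the robot as it stands. The module is installed in compiled form; this text tells all that it offers.
- The arm moves only by the tool play_rows, never from a script. Its arguments are lists of equal length, an entry for each row: "grip": the closure, from -1 (fully open) to 1 (shut); "delta_pos": the shift along the tool's x, y, z in mm, a list of three; "twist": the turn about the tool's z in rad. In form: {"grip": [grip, ...], "delta_pos": [[dx, dy, dz], ...], "twist": [twist, ...]}. A call has 1 to 10 rows; each row shifts and turns the commanded pose from where the row before left it, along the tool's axes as they then stand; what a row does not reach is not made up. A row lasts 1/12 s, in which the tool goes at most 41.7 mm and 7.16 degrees, less where a joint would pass 70% of its speed; a pose out of reach is approached as far as the arm can. A call with a gripper value outside its range is refused whole. The fingers move at their own pace and stop on an object; the grip force is fixed at half the most. Time passes only in rows, so rows that do not move let the fingers close. It gives the time, the measured TCP pose, the force, the opening and the grip force at its end, in the units of the state.
- get_obs(): the state, without advancing time (a new reading comes with each control period).
- read_camera(name): name is "side" or "top"; returns a dict with "frame" (420x560x3 uint8, red, green, blue), "K" (3x3 intrinsics, pixels), "view" (4x4, takes a point from world to camera coordinates). Camera axes: x right, y down, z forward; pixel columns grow to the right and rows downward; lengths in m; the calibration is good to about 2 mm. A picture is of the moment at which its call begins. There is no depth.
- job_done(): hands the job in; it is judged then, once.
Trained networks look in a picture, given as the dict that the camera call returned (one of the last four; its "shot" number tells which), for a name from the list of things; names that differ only in an ending like _2 or _b are one class to them, and where a whole thing is asked for, a point or a joint stands for the part that bears it (a point fixed in the world has none). Each returns a list of dicts, best first, with "conf" (0 to 1); they miss things now and then, are a little off and sometimes report something else, mostly with a low value. They report only what shows in the picture. A call takes as long as a camera call.
- search_frame(label, picture): "point" ([column, row] in pixels, amid what is visible of it).
The state is a dict: "time_s": time; "joints": joint angles; "qd": joint speeds; "tau": joint torques, N m; "eef_pos": TCP position; "ee_rot": TCP orientation; "contact_force": force on the tool from outside, world axes, zero at the start; "torque": the same for the moment, N m; "opening": opening from 0.0 (shut) to 1.0 (fully open); "finger_force": force on a finger pad.
Only numpy, scipy, OpenCV 4.12 (cv2) and the standard library are available. Lean on these libraries where they do the work, as an engineer would, in place of code of your own. Each camera call takes 0.05 s, during which the arm holds its last target. There are 200 camera calls.

## Working session

There is one attempt and no reset: what is moved stays moved. The work goes in short steps, Python scripts to look and compute and a tool call to move; the robot and the scene stay as the last step left them, time stands still between calls to the robot, and variables do not carry over. Pictures are saved under pics/ and viewed, at most 10 in all, crops included, and the job is handed in when it is done.

Besides the shell and the picture viewer there is one more tool, called after "Call:" as name(argument=value, ...) on one line, values as JSON. play_rows: Moves the arm, as the interface text tells. Its arguments: {"type":"object","properties":{"grip":{"type":"array"},"delta_pos":{"type":"array"},"twist":{"type":"array"}},"required":["grip","delta_pos","twist"]}

```bash
mkdir -p pics
cat > h.py <<'E'
import numpy as np, cv2
from station import *
def px(c,P):
    P=np.atleast_2d(P); q=(c["view"][:3,:3]@P.T).T+c["view"][:3,3]; u=(c["K"]@q.T).T; return u[:,:2]/u[:,2:]
def ray(c,p):
    R=c["view"][:3,:3];t=c["view"][:3,3]
    return -R.T@t, R.T@np.linalg.inv(c["K"])@np.array([p[0],p[1],1.])
def onz(c,p,z):
    o,d=ray(c,p); return o+d*(z-o[2])/d[2]
E
python3 - <<'E'
from h import *
o=get_obs(); print(o["eef_pos"],o["ee_rot"],tips_ahead)
for n in("side","top"):
    c=read_camera(n); cv2.imwrite(f"pics/{n}0.png",c["frame"][...,::-1]); print(n,np.round(ray(c,[280,210]),3).tolist())
    for l in["drip_pan","pan_grip","air_can_shock","slim_shaft","frame_link","ledge_edge","rail_mid","grease_tub","clamp_block","squeeze_bottle_a","measuring_jug","spare_sleeve","screwdriver"]:
        print(l,[(np.round(r["point"]).tolist(),round(r["conf"],2)) for r in search_frame(l,c)[:2]])
E
```

```text
[0.16095954 0.49931527 0.24969551] [-4.87766319e-01 -3.10330457e+00  2.22305578e-03] 0.019
side [[0.375, 1.02, 1.153], [0.138, -0.711, -0.69]]
drip_pan [([256.0, 254.0], 0.7)]
pan_grip [([258.0, 262.0], 0.65)]
air_can_shock [([268.0, 202.0], 0.95)]
slim_shaft [([251.0, 222.0], 0.68)]
frame_link [([278.0, 161.0], 0.48)]
ledge_edge [([257.0, 240.0], 0.74)]
rail_mid [([255.0, 238.0], 0.92), ([224.0, 364.0], 0.16)]
grease_tub [([230.0, 229.0], 0.68)]
clamp_block [([239.0, 202.0], 0.53)]
squeeze_bottle_a [([224.0, 365.0], 0.97), ([273.0, 359.0], 0.63)]
measuring_jug [([304.0, 153.0], 0.71)]
spare_sleeve [([334.0, 164.0], 0.51)]
screwdriver [([344.0, 364.0], 0.58)]
top [[0.264, -0.003, 1.51], [0.199, -0.001, -0.98]]
drip_pan [([232.0, 192.0], 0.65)]
pan_grip [([233.0, 189.0], 0.95)]
air_can_shock [([285.0, 179.0], 0.56), ([234.0, 192.0], 0.46)]
slim_shaft []
frame_link [([347.0, 176.0], 0.67)]
ledge_edge [([297.0, 182.0], 0.97)]
rail_mid [([298.0, 179.0], 0.83)]
grease_tub [([266.0, 156.0], 0.72), ([232.0, 193.0], 0.2)]
clamp_block [([320.0, 153.0], 0.71)]
squeeze_bottle_a [([108.0, 198.0], 0.93), ([116.0, 236.0], 0.8)]
measuring_jug [([442.0, 202.0], 0.72)]
spare_sleeve [([424.0, 250.0], 0.72)]
screwdriver [([141.0, 303.0], 0.78)]
```

View pics/side0.png

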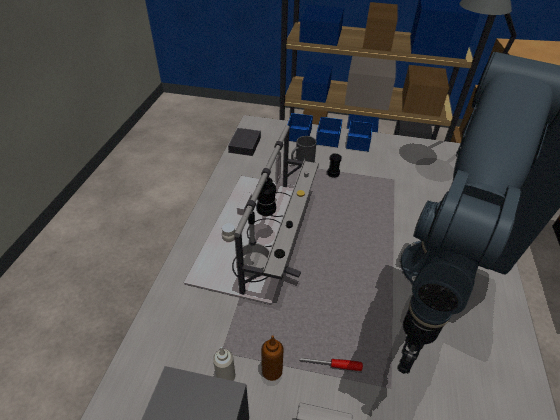

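View pics/top0.png

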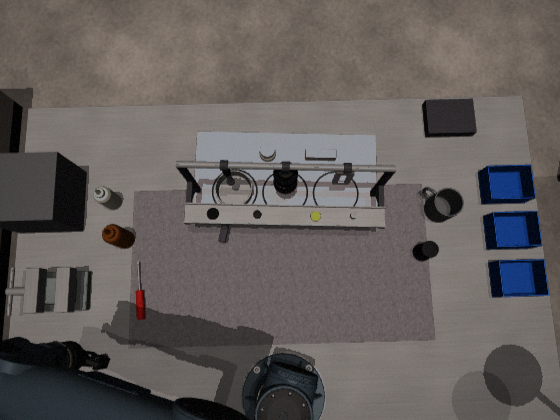

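The side view is coarse. The top view shows the pan in the left ring (~234,187) with its handle tip at ~(224,238), and the fat can hanging over the middle ring (~285,182). I'll zoom in.

Run:
```python
from h import *
c=read_camera("top"); f=c["frame"][...,::-1]
cv2.imwrite("pics/topz.png",cv2.resize(f[120:250,175:375],None,fx=4,fy=4,interpolation=cv2.INTER_CUBIC))
c=read_camera("side"); f=c["frame"][...,::-1]
cv2.imwrite("pics/sidez.png",cv2.resize(f[170:310,180:340],None,fx=4,fy=4,interpolation=cv2.INTER_CUBIC))
```

```text
(no output)
```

View pics/topz.png

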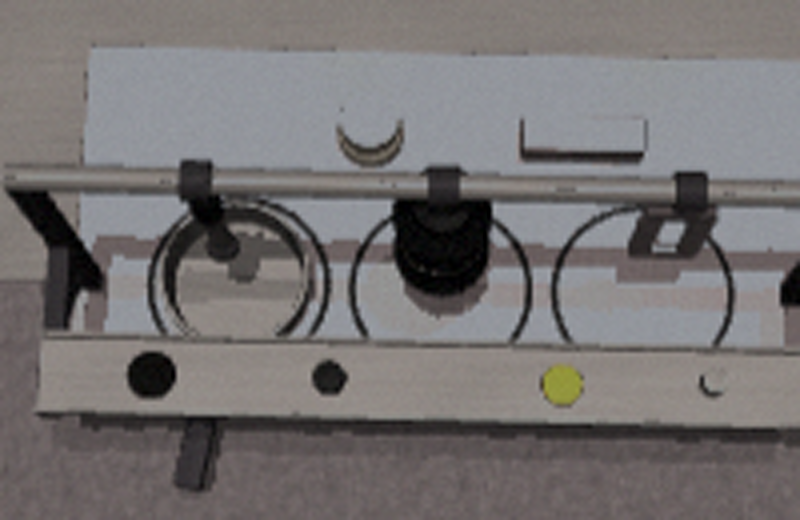

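View pics/sidez.png

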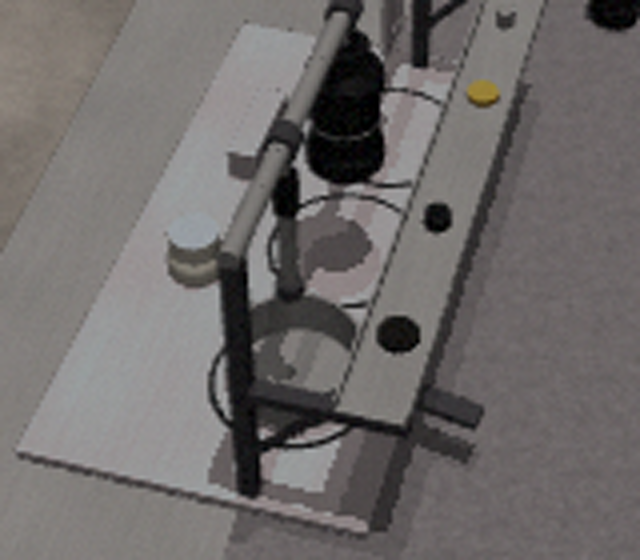

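The zoomed crops show the pan's rim spanning x 163–313, with its top at y~205 and the handle tip at ~(193,487). The middle ring spans x 351–531. The path from the left ring to the middle ring is clear. Next I'll fit the rack pose and the pan pose.

```bash
cat > fit.py <<'E'
from h import *
from scipy.optimize import least_squares
from scipy.spatial.transform import Rotation as Rn
Z=lambda p:np.array(p)/4+[175-.375,120-.375]
def tr(x,y,a,p): c,s=np.cos(a),np.sin(a); return np.array([x+c*p[0]-s*p[1],y+s*p[0]+c*p[1],p[2]])
def circ(x,y,r,z): t=np.linspace(0,2*np.pi,361); return np.c_[x+r*np.cos(t),y+r*np.sin(t),z+0*t]
def ext(c,x,y,r,z): q=px(c,circ(x,y,r,z)); return q[:,0].min(),q[:,0].max(),q[:,1].min()
E
python3 - <<'E'
from fit import *
c=read_camera("top")
def res(v):
    e=[]
    for ry,(l,r) in {.165:(149,330),0:(351,531),-.165:(553,734)}.items():
        q=tr(*v,[0,ry,.012]); a=ext(c,q[0],q[1],.075,.012); e+=[a[0]-Z([l,0])[0],a[1]-Z([r,0])[0]]
        if ry==.165: e.append(a[2]-Z([0,197])[1])
        if ry==-.165: e.append(a[2]-Z([0,205])[1])
    e+=list(px(c,tr(*v,[.205,.3,.012]))[0]-Z([92,47]))
    return e
s=least_squares(res,[.5,0,0],loss="soft_l1"); v=s.x; print("rack",v,np.round(res(v),1))
def rp(w):
    a=ext(c,w[0],w[1],.060,.062); e=[a[0]-Z([163,0])[0],a[1]-Z([313,0])[0],a[2]-Z([0,205])[1]]
    e+=list(px(c,tr(*w,[-.174,0,.060]))[0]-Z([192,485])); return e
s=least_squares(rp,[*tr(*v,[0,.165,0])[:2],v[2]]); w=s.x; print("pan",w,np.round(rp(w),1))
print("pan in rack", tr(0,0,-v[2],[w[0]-v[0],w[1]-v[1],0]))
print("grip",tr(*w,[-.155,0,.054]), "goal",v[:2],"ledge front mid",tr(*v,[-.135,0,.152]))
f=c["frame"][...,::-1].copy()
f=cv2.resize(f[120:250,175:375],None,fx=4,fy=4)
def dr(P,col):
    q=(px(c,P)-[175-.375,120-.375])*4
    cv2.polylines(f,[np.round(q).astype(int)],False,col,1)
for ry in(.165,0,-.165): q=tr(*v,[0,ry,.012]);dr(circ(q[0],q[1],.075,.012),(0,0,255))
dr(circ(w[0],w[1],.06,.062),(0,255,0))
dr([tr(*w,p) for p in([-.06,.011,.06],[-.174,.011,.06],[-.174,-.011,.06],[-.06,-.011,.06])],(0,255,0))
dr([tr(*v,p) for p in([-.135,.3,.166],[-.135,-.3,.166])],(255,255,0))
cv2.imwrite("pics/fit.png",f)
E
```

```text
rack [ 0.62786866 -0.02339937 -0.04812925] [-0.2  0.4  0.1 -0.3  0.6 -0.3  0.3  0.2 -0.6 -0.4]
pan [ 0.63300065  0.1378517  -0.21906673] [-0.1  0.3 -1.  -0.2  0.9]
pan in rack [-0.00263185  0.16131124  0.        ]
grip [0.48170505 0.17153611 0.054     ] goal [ 0.62786866 -0.02339937] ledge front mid [ 0.49302499 -0.01690443  0.152     ]
```

View pics/fit.png

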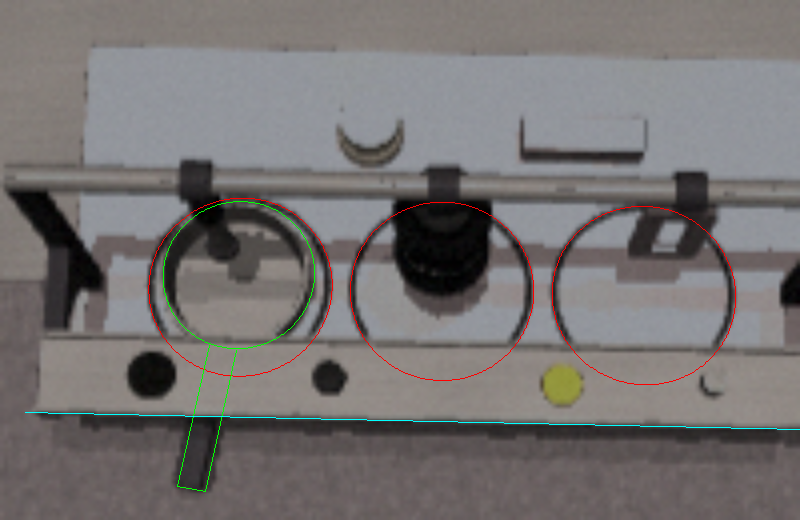

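The fit is good. The tool has to lean, but the rows only turn it about its own z. I'll raise the arm clear of everything and see how it behaves at the edge of its reach.

Call:
play_rows(grip=[-1, -1, -1, -1, -1, -1, -1, -1, -1, -1], delta_pos=[[0, 0, -35], [0, 0, -35], [0, 0, -35], [0, 0, -35], [0, 0, -35], [-28, -26, -35], [-28, -26, -20], [-28, -26, 0], [-28, -26, 0], [-28, -26, 0]], twist=[0, 0, 0, 0, 0, -0.046, -0.046, 0, 0, 0])

```text
time_s: 2.38
eef_pos: [0.2611, 0.3458, 0.4731]
ee_rot: [0.343, 3.122, 0.001]
contact_force: [1.1, 0.1, -0.8]
opening: 0.999
finger_force: 0.0
```

Call:
play_rows(grip=[-1, -1, -1, -1, -1, -1, -1, -1, -1, -1], delta_pos=[[-28, -26, 0], [-28, -26, 0], [-28, -26, 0], [-28, -26, 0], [-28, -26, 0], [-28, -26, 0], [-28, -26, 0], [-28, -26, 0], [-28, -26, 0], [-28, -26, 0]], twist=[0, 0, 0, 0, 0, 0, 0, 0, 0, 0])

```text
time_s: 3.22
eef_pos: [0.4777, 0.0303, 0.473]
ee_rot: [0.345, 3.122, 0.0]
contact_force: [0.1, 1.5, 0.5]
opening: 0.999
finger_force: 0.0
```

```bash
cat >> h.py <<'E'
from scipy.spatial.transform import Rotation as Ro
def st():
    o=get_obs(); R=Ro.from_rotvec(o["ee_rot"]).as_matrix(); np.set_printoptions(precision=3,suppress=True)
    print("t",o["time_s"],"pos",o["eef_pos"],"q",np.array(o["joints"]),"\nR",R.tolist() and np.round(R,3).tolist(),"tilt",np.degrees(np.arccos(-R[2,2])),"F",np.array(o["contact_force"]),o["opening"],o["finger_force"])
    return np.array(o["eef_pos"]),R
E
python3 -c "from h import *;st()"
```

```text
t 3.2167 pos [0.478 0.03  0.473] q [ 0.063  0.19   0.493  1.874 -0.     0.283] 
R [[-0.976, 0.218, 0.001], [0.218, 0.976, 0.0], [-0.0, 0.0, -1.0]] tilt 0.029236719078104125 F [0.099 1.531 0.542] 0.9993002356780566 0.0
```

Call:
play_rows(grip=[-1, -1, -1, -1, -1, -1, -1, -1, -1, -1], delta_pos=[[0, -35, 0], [0, -35, 0], [0, -35, 0], [0, -35, 0], [-40, 0, 0], [-40, 0, 0], [-40, 0, 0], [-40, 0, 0], [-40, 0, 0], [-40, 0, 0]], twist=[0, 0, 0, 0, 0, 0, 0, 0, 0, 0])

```text
time_s: 4.05
eef_pos: [0.6452, -0.1489, 0.4722]
ee_rot: [0.344, 3.116, -0.001]
contact_force: [1.2, 0.5, 1.7]
opening: 0.997
finger_force: 0.0
```

Call:
play_rows(grip=[-1, -1, -1, -1, -1], delta_pos=[[-40, 0, 0], [-40, 0, 0], [-40, 0, 0], [-40, 0, 0], [0, 0, 0]], twist=[0, 0, 0, 0, 0])

```text
time_s: 4.47
eef_pos: [0.6711, -0.1537, 0.4408]
ee_rot: [-0.342, -3.1, -0.004]
contact_force: [-0.1, 0.4, 0.4]
opening: 1.001
finger_force: 0.0
```

```bash
python3 -c "from h import *;st()"
```

```text
t 4.4667 pos [ 0.671 -0.154  0.441] q [-0.225  0.784  1.457  2.267 -0.    -0.005] 
R [[-0.976, 0.218, -0.022], [0.218, 0.976, 0.005], [0.022, 0.0, -1.0]] tilt 1.289202875207148 F [-0.124  0.393  0.382] 1.0011849344321058 0.0
```

Call:
play_rows(grip=[-1, -1, -1, -1, -1], delta_pos=[[40, 0, 0], [40, 0, 0], [40, 0, 0], [0, 0, 0], [0, 0, 0]], twist=[0, 0, 0, 0, 0])

```text
time_s: 4.88
eef_pos: [0.6133, -0.1409, 0.4534]
ee_rot: [-0.343, -3.105, -0.003]
contact_force: [0.6, 0.0, -0.2]
opening: 0.997
finger_force: 0.0
```

```bash
python3 -c "from h import *;st()"
```

```text
t 4.8833 pos [ 0.613 -0.141  0.453] q [-0.226  0.528  0.966  2.026 -0.    -0.006] 
R [[-0.976, 0.218, -0.017], [0.218, 0.976, 0.004], [0.018, -0.0, -1.0]] tilt 1.0174965606640094 F [ 0.632  0.005 -0.16 ] 0.9966932019998506 0.0
```

The lean persists after hitting a joint limit, so the limits can set the lean. Here it went slightly the wrong way because q3 and q4 were both at their limits. I'll try the q4 limit alone by going up.

Call:
play_rows(grip=[-1, -1, -1, -1, -1, -1, -1, -1], delta_pos=[[40, 0, 0], [40, 0, 0], [40, 0, -20], [0, 0, -40], [0, 0, -40], [0, 0, -40], [0, 0, -40], [0, 0, -40]], twist=[0, 0, 0, 0, 0, 0, 0, 0])

```text
time_s: 5.55
eef_pos: [0.4864, -0.1124, 0.5917]
ee_rot: [0.339, 3.072, -0.01]
contact_force: [-0.3, -0.3, -0.1]
opening: 1.001
finger_force: 0.0
```

```bash
python3 -c "from h import *;st()"
```

```text
t 5.55 pos [ 0.486 -0.112  0.592] q [-0.227  0.364  1.112  2.267 -0.    -0.007] 
R [[-0.975, 0.218, 0.05], [0.218, 0.976, -0.012], [-0.052, -0.001, -0.999]] tilt 2.955929344776483 F [-0.342 -0.297 -0.133] 1.0005476692863313 0.0
```

Call:
play_rows(grip=[-1, -1, -1, -1], delta_pos=[[0, 0, -40], [0, 0, -40], [0, 0, -40], [0, 0, -40]], twist=[0, 0, 0, 0])

```text
time_s: 5.88
eef_pos: [0.4391, -0.1014, 0.6418]
ee_rot: [0.328, 2.972, -0.027]
contact_force: [0.5, -1.2, -0.1]
opening: 1.0
finger_force: 0.0
```

```bash
python3 -c "from h import *;st()"
```

```text
t 5.8833 pos [ 0.439 -0.101  0.642] q [-0.227  0.252  1.102  2.268 -0.    -0.007] 
R [[-0.965, 0.218, 0.148], [0.215, 0.976, -0.034], [-0.152, -0.001, -0.988]] tilt 8.740020243101014 F [ 0.462 -1.201 -0.059] 0.9997342980112212 0.0
```

It works: the tool now leans 8.7° the right way, with fingers forward, and its y axis is still level. I'll keep going.

Call:
play_rows(grip=[-1, -1, -1, -1, -1, -1, -1, -1], delta_pos=[[-10, 0, -40], [-10, 0, -40], [-10, 0, -40], [-10, 0, -40], [-10, 0, -40], [-10, 0, -40], [-10, 0, -40], [-10, 0, -40]], twist=[0, 0, 0, 0, 0, 0, 0, 0])

```text
time_s: 6.55
eef_pos: [0.3923, -0.0901, 0.7244]
ee_rot: [0.304, 2.753, -0.061]
contact_force: [0.1, 0.3, -0.1]
opening: 0.999
finger_force: 0.0
```

```bash
python3 -c "from h import *;st()"
```

```text
t 6.55 pos [ 0.392 -0.09   0.724] q [-0.225  0.137  1.207  2.267 -0.001 -0.006] 
R [[-0.909, 0.218, 0.356], [0.202, 0.976, -0.082], [-0.365, -0.003, -0.931]] tilt 21.40230868156067 F [ 0.113  0.258 -0.123] 0.9988150881985466 0.0
```

Call:
play_rows(grip=[-1, -1, -1, -1, -1, -1, -1], delta_pos=[[-10, 0, -40], [-10, 0, -40], [-10, 0, -40], [-10, 0, -40], [-10, 0, -40], [-10, 0, -40], [-10, 0, -40]], twist=[0, 0, 0, 0, 0, 0, 0])

```text
time_s: 7.13
eef_pos: [0.3198, -0.0731, 0.793]
ee_rot: [0.282, 2.561, -0.087]
contact_force: [-0.1, 0.6, 1.0]
opening: 1.005
finger_force: 0.0
```

```bash
python3 -c "from h import *;st()"
```

```text
t 7.1333 pos [ 0.32  -0.073  0.793] q [-0.223  0.005  1.268  2.267 -0.002 -0.004] 
R [[-0.823, 0.219, 0.524], [0.183, 0.976, -0.121], [-0.538, -0.003, -0.843]] tilt 32.51964192961666 F [-0.059  0.598  0.994] 1.0049653358956538 0.0
```

The lean is 32.5°, which suits. Next I'll move to a pre-grasp point 120 mm back along the tool axis from the handle.

Call:
play_rows(grip=[-1, -1, -1, -1, -1, -1, -1, -1, -1, -1], delta_pos=[[15, 14, 28], [15, 14, 28], [15, 14, 28], [15, 14, 28], [15, 14, 28], [15, 14, 28], [15, 14, 28], [15, 14, 28], [15, 14, 28], [15, 14, 28]], twist=[0, 0, 0, 0, 0, 0, 0, 0, 0, 0])

```text
time_s: 7.97
eef_pos: [0.3689, 0.0434, 0.5125]
ee_rot: [0.283, 2.563, -0.086]
contact_force: [0.5, 0.7, 0.8]
opening: 1.003
finger_force: 0.0
```

```bash
cat > go.py <<'E'
from h import *
import sys
p,R=st(); z=R[:,2]
G=np.array(eval(sys.argv[1])); t=G-float(sys.argv[2])*z
print("tool delta mm",1e3*R.T@(t-p))
E
python3 go.py "[.482,.1715,.055]" .12
```

```text
t 7.9667 pos [0.369 0.043 0.513] q [ 0.342 -0.361 -0.044  1.396 -0.291  0.488] 
R [[-0.824, 0.219, 0.522], [0.183, 0.976, -0.119], [-0.536, -0.002, -0.844]] tilt 32.39316658662293 F [0.535 0.735 0.796] 1.0031076079953003 0.0
tool delta mm [175.323 150.838 310.181]
```

Call:
play_rows(grip=[-1, -1, -1, -1, -1, -1, -1, -1, -1, -1], delta_pos=[[17, 15, 30], [17, 15, 30], [17, 15, 30], [17, 15, 30], [17, 15, 30], [17, 15, 30], [17, 15, 30], [17, 15, 30], [17, 15, 30], [0, 0, 0]], twist=[0, 0, 0, 0, 0, 0, 0, 0, 0, 0])

```text
time_s: 8.8
eef_pos: [0.4114, 0.1702, 0.1976]
ee_rot: [0.28, 2.571, -0.092]
contact_force: [-1.0, -0.2, -1.2]
opening: 0.998
finger_force: 0.0
```

```bash
python3 go.py "[.482,.1715,.055]" 0
python3 - <<'E'
from h import *
c=read_camera("side"); f=c["frame"][...,::-1]
p=px(c,[.48,.17,.08])[0].astype(int)
cv2.imwrite("pics/s1.png",cv2.resize(f[p[1]-75:p[1]+75,p[0]-100:p[0]+100],None,fx=4,fy=4,interpolation=cv2.INTER_CUBIC)); print(p)
E
```

```text
t 8.8 pos [0.411 0.17  0.198] q [ 0.663 -0.111 -0.682  0.628 -0.426  0.798] 
R [[-0.829, 0.217, 0.515], [0.18, 0.976, -0.122], [-0.53, -0.009, -0.848]] tilt 31.97665789809511 F [-1.035 -0.236 -1.159] 0.9984203616438917 0.0
tool delta mm [ 17.148  17.812 157.181]
[296 266]
```

View pics/s1.png

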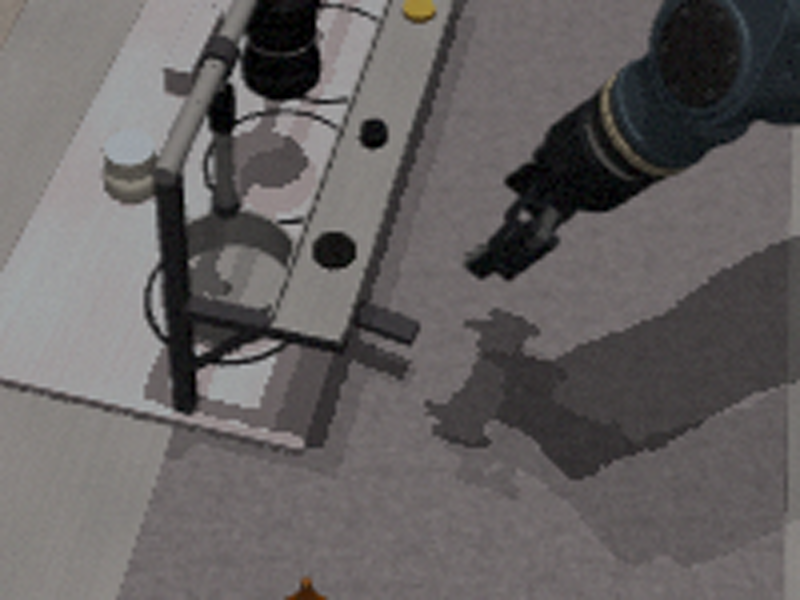

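The gripper is leaning in front of the handle and the fingers clear the ledge. The handle tip is at crop (414,325), full-frame pixel (299,272). I'll check that against the model.

Run:
```python
from fit import *
c=read_camera("side"); w=[.633,.1379,-.219]
for p in([-.174,.011,.06],[-.174,-.011,.06],[-.174,.011,.048]): print((px(c,tr(*w,p))[0]-[196,191])*4)
```

```text
[413.82900728 336.99503316]
[423.88267574 317.9003406 ]
[413.09438977 345.81263012]
```

Call:
play_rows(grip=[-1, -1, -1, -1, -1, -1], delta_pos=[[5, 6, 15], [5, 6, 15], [5, 6, 15], [2, 0, 15], [0, 0, 15], [0, 0, 0]], twist=[0, 0, 0, 0, 0, 0])

```text
time_s: 9.4
eef_pos: [0.4435, 0.1816, 0.1314]
ee_rot: [0.284, 2.564, -0.086]
contact_force: [-0.6, 0.0, -0.9]
opening: 1.0
finger_force: 0.0
```

```bash
python3 go.py "[.482,.1715,.055]" 0
```

```text
t 9.4 pos [0.444 0.182 0.131] q [ 0.635  0.027 -0.765  0.387 -0.418  0.772] 
R [[-0.824, 0.22, 0.522], [0.184, 0.976, -0.12], [-0.535, -0.003, -0.845]] tilt 32.3542866015591 F [-0.61   0.02  -0.901] 0.999607864099286 0.0
tool delta mm [ 7.299 -1.195 85.797]
```

Call:
play_rows(grip=[-1, -1, -1, -1, -1, -1, -1], delta_pos=[[4, -1, 18], [3, 0, 18], [0, 0, 18], [0, 0, 16], [0, 0, 10], [0, 0, 6], [0, 0, 0]], twist=[0, 0, 0, 0, 0, 0, 0])

```text
time_s: 9.98
eef_pos: [0.4823, 0.172, 0.0553]
ee_rot: [0.284, 2.564, -0.086]
contact_force: [-0.3, -0.8, -0.1]
opening: 0.998
finger_force: 0.0
```

```bash
python3 go.py "[.482,.1715,.055]" 0
python3 - <<'E'
from h import *
c=read_camera("side"); f=c["frame"][...,::-1]
a=cv2.resize(f[225:315,240:340],None,fx=4,fy=4,interpolation=cv2.INTER_CUBIC)
c=read_camera("top"); f=c["frame"][...,::-1]
b=cv2.resize(f[180:270,180:280],None,fx=4,fy=4,interpolation=cv2.INTER_CUBIC)
cv2.imwrite("pics/g1.png",np.hstack([a,b]))
E
```

```text
t 9.9833 pos [0.482 0.172 0.055] q [ 0.556  0.202 -0.847  0.1   -0.387  0.693] 
R [[-0.824, 0.22, 0.522], [0.184, 0.976, -0.12], [-0.535, -0.003, -0.845]] tilt 32.35961845721685 F [-0.297 -0.837 -0.081] 0.9976492907101239 0.0
tool delta mm [ 0.271 -0.569  0.139]
```

View pics/g1.png

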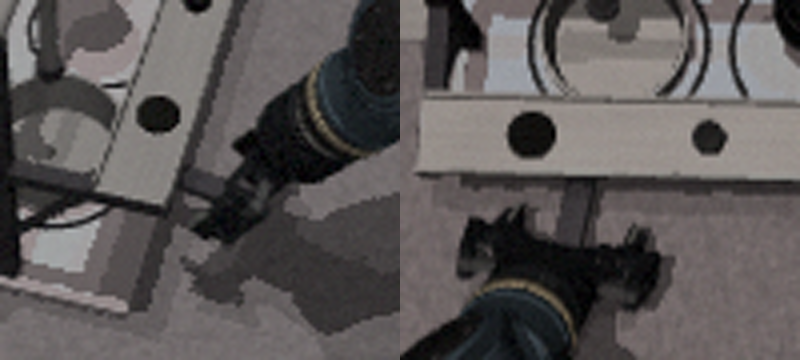

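The open fingers straddle the handle and are clear of the ledge (top view, fingers at x 470–650, handle at ~575). I'll close them gradually.

Call:
play_rows(grip=[-0.5, -0.2, 0, 0.2, 0.3, 0.4, 0.5, 0.6, 0.8, 1], delta_pos=[[0, 0, 0], [0, 0, 0], [0, 0, 0], [0, 0, 0], [0, 0, 0], [0, 0, 0], [0, 0, 0], [0, 0, 0], [0, 0, 0], [0, 0, 0]], twist=[0, 0, 0, 0, 0, 0, 0, 0, 0, 0])

```text
time_s: 10.92
eef_pos: [0.4815, 0.1728, 0.0545]
ee_rot: [0.282, 2.565, -0.085]
contact_force: [-2.8, 4.1, 4.1]
opening: 0.246
finger_force: 58.6
```

Call:
play_rows(grip=[1, 1, 1], delta_pos=[[0, 0, 0], [0, 0, 0], [0, 0, 0]], twist=[0, 0, 0])

```text
time_s: 11.17
eef_pos: [0.4815, 0.1728, 0.0545]
ee_rot: [0.282, 2.565, -0.085]
contact_force: [-3.6, 3.8, 3.8]
opening: 0.248
finger_force: 58.6
```

Run:
```python
from fit import *
p,R=st(); c=read_camera("top")
for l in("pan_grip","drip_pan"): print(l,[(r["point"],r["conf"]) for r in search_frame(l,c)[:2]])
cv2.imwrite("pics/after.png",c["frame"][...,::-1])
d=np.array([.6279-.6330,-.0234-.1379,0]); print(1e3*R.T@d)
```

```text
t 11.1667 pos [0.481 0.173 0.055] q [ 0.558  0.203 -0.848  0.098 -0.386  0.693] 
R [[-0.825, 0.218, 0.521], [0.183, 0.976, -0.118], [-0.534, -0.002, -0.845]] tilt 32.304287467535914 F [-3.569  3.796  3.82 ] 0.2479627544419296 58.58274221420288
pan_grip [([234.1, 188.7], 0.64), ([266.8, 155.7], 0.42)]
drip_pan [([233.6, 192.5], 0.82)]
[ -25.306 -158.536   16.42 ]
```

Firm grip on the 21 mm handle. I'll slide it level and slowly, in the direction (-25, -158, 16) mm.

Call:
play_rows(grip=[1, 1, 1, 1, 1, 1, 1, 1, 1, 1], delta_pos=[[-0.3, -2, 0.21], [-0.6, -4, 0.41], [-0.8, -5, 0.52], [-0.8, -5, 0.52], [-0.8, -5, 0.52], [-0.8, -5, 0.52], [-0.8, -5, 0.52], [-0.8, -5, 0.52], [-0.8, -5, 0.52], [-0.8, -5, 0.52]], twist=[0, 0, 0, 0, 0, 0, 0, 0, 0, 0])

```text
time_s: 12.15
eef_pos: [0.4803, 0.126, 0.0546]
ee_rot: [0.281, 2.564, -0.084]
contact_force: [0.2, 4.5, 1.5]
opening: 0.243
finger_force: 58.7
```

```bash
python3 -c "from h import *;st()"
```

```text
t 12.15 pos [0.48  0.126 0.055] q [ 0.451  0.168 -0.91   0.033 -0.34   0.589] 
R [[-0.825, 0.217, 0.522], [0.183, 0.976, -0.118], [-0.535, -0.002, -0.845]] tilt 32.322836435842305 F [0.2   4.46  1.515] 0.243194658659305 58.70811402797699
```

Call:
play_rows(grip=[1, 1, 1, 1, 1, 1, 1, 1, 1, 1], delta_pos=[[-0.8, -5, 0.52], [-0.8, -5, 0.52], [-0.8, -5, 0.52], [-0.8, -5, 0.52], [-0.8, -5, 0.52], [-0.8, -5, 0.52], [-0.8, -5, 0.52], [-0.8, -5, 0.52], [-0.8, -5, 0.52], [-0.8, -5, 0.52]], twist=[0, 0, 0, 0, 0, 0, 0, 0, 0, 0])

```text
time_s: 12.98
eef_pos: [0.4786, 0.075, 0.0546]
ee_rot: [0.281, 2.564, -0.084]
contact_force: [0.7, 6.3, 2.5]
opening: 0.244
finger_force: 58.7
```

Call:
play_rows(grip=[1, 1, 1, 1, 1, 1, 1, 1, 1, 1], delta_pos=[[-0.8, -5, 0.52], [-0.8, -5, 0.52], [-0.8, -5, 0.52], [-0.8, -5, 0.52], [-0.8, -5, 0.52], [-0.8, -5, 0.52], [-0.8, -5, 0.52], [-0.8, -5, 0.52], [-0.6, -4, 0.41], [0, 0, 0]], twist=[0, 0, 0, 0, 0, 0, 0, 0, 0, 0])

```text
time_s: 13.82
eef_pos: [0.477, 0.0296, 0.0546]
ee_rot: [0.283, 2.564, -0.086]
contact_force: [0.7, 3.4, 1.8]
opening: 0.244
finger_force: 58.8
```

Run:
```python
from fit import *
p,R=st()
c=read_camera("top"); f=cv2.resize(c["frame"][120:250,175:375,::-1],None,fx=4,fy=4,interpolation=cv2.INTER_CUBIC)
cv2.imwrite("pics/m1.png",f)
```

```text
t 13.8167 pos [0.477 0.03  0.055] q [ 0.193  0.119 -1.    -0.073 -0.219  0.354] 
R [[-0.825, 0.219, 0.521], [0.183, 0.976, -0.119], [-0.535, -0.003, -0.845]] tilt 32.32902320037518 F [0.748 3.443 1.796] 0.2440462507671888 58.81452798843384
```

View pics/m1.png

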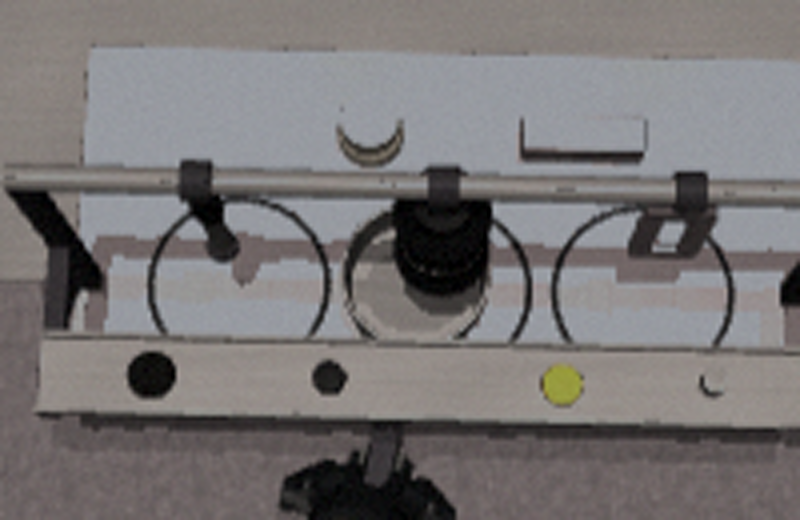

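The pan's rim now spans x≈346–494, centre ~420, and the target is ~441, so about 17 mm remain. That matches the arm's own reading. I'll finish the slide.

Call:
play_rows(grip=[1, 1, 1, 1, 1, 1], delta_pos=[[-1, -4.2, 0.64], [-1, -4.3, 0.64], [-1, -4.2, 0.64], [-0.8, -3.2, 0.51], [-0.3, -1.5, 0.2], [0, 0, 0]], twist=[0, 0, 0, 0, 0, 0])

```text
time_s: 14.37
eef_pos: [0.4779, 0.012, 0.0546]
ee_rot: [0.282, 2.564, -0.085]
contact_force: [0.8, 5.1, 3.0]
opening: 0.249
finger_force: 59.1
```

Run:
```python
from fit import *
p,R=st()
c=read_camera("top"); f=cv2.resize(c["frame"][120:250,175:375,::-1],None,fx=4,fy=4,interpolation=cv2.INTER_CUBIC)
cv2.imwrite("pics/m2.png",f[150:400,250:650].repeat(2,0).repeat(2,1))
```

```text
t 14.3667 pos [0.478 0.012 0.055] q [ 0.14   0.116 -1.007 -0.086 -0.191  0.306] 
R [[-0.825, 0.218, 0.521], [0.183, 0.976, -0.119], [-0.535, -0.003, -0.845]] tilt 32.316956955335094 F [0.839 5.063 3.016] 0.24942628435560016 59.11891758441925
```

View pics/m2.png

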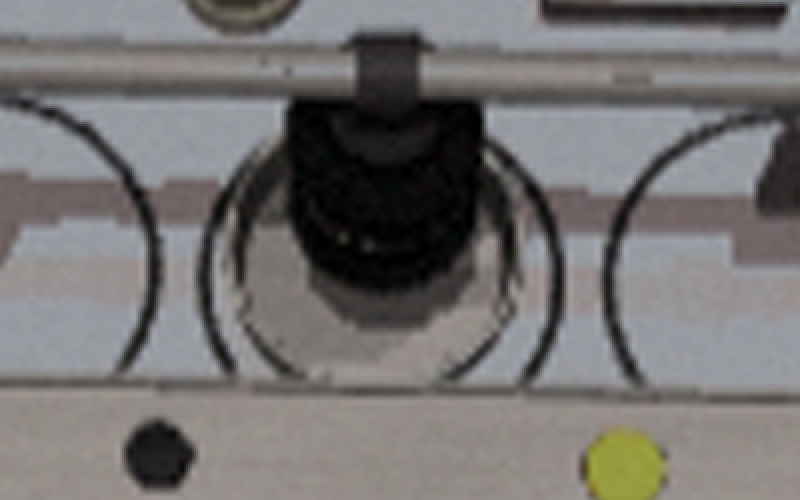

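The rim (x 232–522) is centred in the middle ring (x 200–564) to about 2 mm. I'll release and back straight out.

Call:
play_rows(grip=[0.4, 0.2, 0, -0.3, -0.6, -1, -1, -1, -1, -1], delta_pos=[[0, 0, 0], [0, 0, 0], [0, 0, 0], [0, 0, 0], [0, 0, 0], [0, 0, 0], [0, 0, 0], [0, 0, 0], [0, 0, -5], [0, 0, -10]], twist=[0, 0, 0, 0, 0, 0, 0, 0, 0, 0])

```text
time_s: 15.25
eef_pos: [0.4694, 0.0132, 0.0666]
ee_rot: [0.283, 2.566, -0.087]
contact_force: [-0.1, 0.7, -0.5]
opening: 1.001
finger_force: 0.0
```

Call:
play_rows(grip=[-1, -1, -1, -1, -1, -1, -1, -1], delta_pos=[[0, 0, -20], [0, 0, -25], [0, 0, -25], [0, 0, -25], [0, 0, -25], [0, 0, -20], [0, 0, 0], [0, 0, 0]], twist=[0, 0, 0, 0, 0, 0, 0, 0])

```text
time_s: 15.92
eef_pos: [0.3972, 0.0305, 0.1867]
ee_rot: [0.282, 2.562, -0.085]
contact_force: [1.1, -0.0, 0.3]
opening: 1.0
finger_force: 0.0
```

Run:
```python
from fit import *
p,R=st()
c=read_camera("top"); f=cv2.resize(c["frame"][120:250,175:375,::-1],None,fx=4,fy=4,interpolation=cv2.INTER_CUBIC)
s=read_camera("side"); g=cv2.resize(s["frame"][150:300,200:330,::-1],None,fx=3,fy=3,interpolation=cv2.INTER_CUBIC)
g=np.vstack([g,np.zeros((70,390,3),np.uint8)])
cv2.imwrite("pics/e.png",np.hstack([f[:,250:650],g]))
```

```text
t 15.9167 pos [0.397 0.03  0.187] q [ 0.257 -0.283 -0.858  0.482 -0.25   0.41 ] 
R [[-0.824, 0.218, 0.524], [0.183, 0.976, -0.119], [-0.537, -0.002, -0.844]] tilt 32.47061852847417 F [ 1.078 -0.045  0.348] 0.9997448661746634 0.0
```

View pics/e.png

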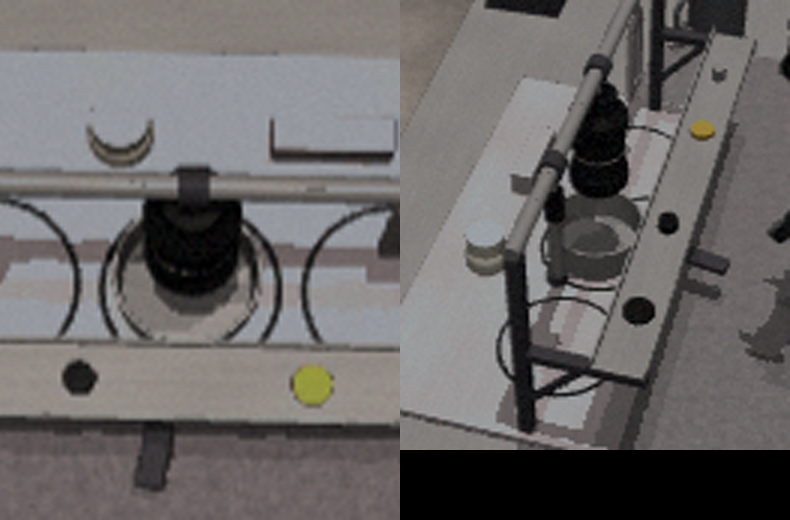

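The pan sits flat inside the middle ring under the air can. Its handle points out to the front, the gripper is clear, and the other things on the rack are where they were. Handing in.

```bash
python3 -c "from station import *; print(job_done())"
```

```text
the job is handed in; nothing more can be done
None
```

The drip pan now stands flat inside the ring under the air-can shock, within about 2 mm of centre side to side, handle out to the front and released; I saw nothing else on the rack disturbed, and the job was handed in at about 16 s (no verdict was shown).

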